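Line up the reagent bottles beside the reader by height

ROBOT

A 6-joint arm with a two-finger parallel gripper is mounted at the origin on the work surface. World frame = base frame: x ahead of the robot, y to its left, z up, the work surface at z = 0. Lengths are in mm, angles in rad, forces in N, time in s.
With the tool pointing down it reaches from about 275 to 750 mm from the base axis. Payload 10.2 kg.
Tool frame: the origin (TCP) lies midway between the tips of the shut fingers; the grasp point (between the pads) lies 19 mm behind it (manip.grip_point_offset is the distance from the TCP to the grasp point, in mm); z points along the fingers, y is the direction in which the jaws open and shut (so a half turn about z gives the same grasp; the last joint's range is limited). The gripper opens to 88 mm and grips with 3 to 60 N. Pads are 18 mm wide; open, the fingers measure 123 mm over their backs; the gripper's body (75 mm by 187 mm) begins 45 mm behind the grasp point.
Start: joints at [0.976, 0.313, 1.498, -0, 1.331, -0.223], TCP at [190.742, 489.131, 238.72] pointing down, gripper open.
Joint ranges: [-2.94, 2.94], [-0.97, 2.17], [0.19, 2.56], [-1.23, 4.37], [0.02, 3.11], [-2.88, 2.88]. Speed limits (rad/s): [2.39, 2.39, 3.01, 3.14, 3.14, 3.14].

INTERFACE

Orientations are given as a unit quaternion [x, y, z, w].
In Python, from cell import manip gives the robot as it stands.
- The arm moves only by the shell command python3 -m jog 'ROWS' [OPENING] [FORCE]. ROWS is JSON, a list of rows, each an object of numbers: "tx", "ty", "tz": the shift along the tool's x, y, z in m; "ax", "ay", "az": the turn, a rotation vector about the tool's x, y, z in degrees. In form: [{"tx": .., "ty": .., "tz": .., "ax": .., "ay": .., "az": ..}, ...]. A call has 1 to 12 rows; each row shifts and turns the pose as measured when the row begins, along the tool's axes as they then stand; what a row does not reach is not made up. A row lasts 1/12 s, in which the tool goes at most 41.7 mm and 7.16 degrees, less where a joint would pass 70% of its speed; a pose out of reach is approached as far as the arm can. A call is refused whole if a number of a shift passes 0.0417 or a number of a turn 7.16, either way. A call with a gripper value outside its range is refused whole. OPENING is the finger opening in m, from 0 to 0.0881, set as the call begins (- or left out, the last holds). The fingers move at their own pace and stop on an object; FORCE is the grip in N (left out, the last holds). Time passes only in rows, so rows that do not move let the fingers close. It gives the time, the measured TCP pose, the force and the opening at its end, in the units of the state.
- manip.observe(): the state, without advancing time (a new reading comes with each control period).
- manip.read_camera(name): name is "scene" or "top" or "wrist"; returns a dict with "image" (384x512x3 uint8, red, green, blue), "fx", "fy", "cx", "cy" (pixels), "R" (3x3) and "t" (3): a world point X has camera coordinates R X + t; the wrist camera has in their place "T_tool_cam" (4x4, takes a point from camera to tool coordinates, whose origin is the TCP and whose axes are the flange's). Camera axes: x right, y down, z forward; pixel columns grow to the right and rows downward; lengths in mm; the calibration is good to about 2 mm. The wrist camera is an equidistant fisheye: a pixel r from the principal point sees the ray r / f radians off the axis. A picture is of the moment at which its call begins: read the wrist's pose just before it. There is no depth.
- manip.job_done(): hands the job in, once; it reports no verdict.
The state is a dict: "clock": time; "qpos": joint angles; "qd": joint speeds; "joint_efforts": joint torques, N m; "eef_pos": TCP position; "ee_rot": TCP orientation; "force": force on the tool from outside, world axes, zero at the start; "wrist_torque": the same for the moment, N m; "width": opening from 0.0 (shut) to 1.0 (fully open).
Only numpy, scipy, OpenCV 4.12 (cv2) and the standard library are available. Lean on these libraries where they do the work, as an engineer would, in place of code of your own. Each camera call takes 0.05 s, during which the arm holds its last target. There are 200 camera calls.

TASK

Line up the four white reagent bottles on the row of black mats in order of height, one standing upright in the middle of each mat: the tallest on the mat next to the reader, then each shorter than the last, so that the shortest stands on the mat farthest from the reader, next to the tip box. Do not knock any bottle over, and leave the box of pipette tips where it is.

Things in the scene. Friction and masses are not known exactly. Their poses are not given: they have to be found in the camera images.
- bottle_a: the shortest of four loose reagent bottles of one pattern (white plastic, blue screw cap, upright, round): 60 mm tall, body 34 mm in diameter from the foot up to 36 mm, then a short shoulder and an 18 mm high cap 26 mm in diameter. Starts on the table between the robot and the strip. Origin: centre of its underside; z up along its axis
- bottle_b: the second shortest of four loose reagent bottles of one pattern (white plastic, blue screw cap, upright, round): 80 mm tall, body 40 mm in diameter from the foot up to 56 mm, then a short shoulder and an 18 mm high cap 32 mm in diameter. Starts on the table between the robot and the strip. Origin: centre of its underside; z up along its axis
- bottle_c: the second tallest of four loose reagent bottles of one pattern (white plastic, blue screw cap, upright, round): 100 mm tall, body 46 mm in diameter from the foot up to 76 mm, then a short shoulder and an 18 mm high cap 38 mm in diameter. Starts on the table between the robot and the strip. Origin: centre of its underside; z up along its axis
- bottle_d: the tallest of four loose reagent bottles of one pattern (white plastic, blue screw cap, upright, round): 120 mm tall, body 52 mm in diameter from the foot up to 96 mm, then a short shoulder and an 18 mm high cap 44 mm in diameter. Starts on the table between the robot and the strip. Origin: centre of its underside; z up along its axis
- mat_1: one of four identical round black rubber mats, 66 mm in diameter, 2 mm thick, fixed in a straight row 78 mm apart (centre to centre) on a flat aluminium strip (90 x 330 x 8 mm) that is fixed to the table; the names do not tell the order in the row: that is counted from the reader. Origin: centre of its underside, 8 mm above the table; its top is 10 mm above the table. Its y axis lies along the row
- mat_2: one of four identical round black rubber mats, 66 mm in diameter, 2 mm thick, fixed in a straight row 78 mm apart (centre to centre) on a flat aluminium strip (90 x 330 x 8 mm) that is fixed to the table; the names do not tell the order in the row: that is counted from the reader. Origin: centre of its underside, 8 mm above the table; its top is 10 mm above the table. Its y axis lies along the row
- mat_3: one of four identical round black rubber mats, 66 mm in diameter, 2 mm thick, fixed in a straight row 78 mm apart (centre to centre) on a flat aluminium strip (90 x 330 x 8 mm) that is fixed to the table; the names do not tell the order in the row: that is counted from the reader. Origin: centre of its underside, 8 mm above the table; its top is 10 mm above the table. Its y axis lies along the row
- mat_4: one of four identical round black rubber mats, 66 mm in diameter, 2 mm thick, fixed in a straight row 78 mm apart (centre to centre) on a flat aluminium strip (90 x 330 x 8 mm) that is fixed to the table; the names do not tell the order in the row: that is counted from the reader. Origin: centre of its underside, 8 mm above the table; its top is 10 mm above the table. Its y axis lies along the row
- reader: small reader, fixed: white and grey box, 110 mm deep x 90 mm along the row x 60 mm high, with a display and round keys on its top; it stands on the table at one end of the row of mats (which end varies), its centre on the line of the row, 98 mm from the centre of the nearest mat. Origin: centre of its underside
- tip_box: bystander: red box of yellow pipette tips, 105 mm deep x 80 mm along the row x 50 mm high, loose, at the end of the row away from the reader, its centre 98 mm from the nearest mat. Origin: centre of its underside
Things that resemble listed ones, but are neither listed nor needed, are in the scene too. Leave any purple or red look-alike of the bottle_c alone.

How it is judged (in metres and radians):
At the end, for the whole second after the job is handed in: Counted from the reader, the mats carry the 120, 100, 80 and 60 mm bottle: each centred within 14 mm of a mat and within 20 mm of its place's distance from the reader (98, 176, 254, 332 mm), foot on the mat (within 4 mm), upright within 0.1 rad, at rest (below 20 mm/s) ((horizontal distance between bottle_d and mat_1 below 0.014 m or horizontal distance between bottle_d and mat_2 below 0.014 m or horizontal distance between bottle_d and mat_3 below 0.014 m or horizontal distance between bottle_d and mat_4 below 0.014 m) and horizontal distance between bottle_d and reader between 0.078 and 0.118 m and height (world z) of bottle_d between 0.006 and 0.014 m and angle between each of bottle_d, bottle_c, bottle_b, bottle_a's own z axis and vertical below 0.1 rad and linear speed of each of bottle_d, bottle_c, bottle_b, bottle_a below 0.02 m/s and (horizontal distance between bottle_c and mat_1 below 0.014 m or horizontal distance between bottle_c and mat_2 below 0.014 m or horizontal distance between bottle_c and mat_3 below 0.014 m or horizontal distance between bottle_c and mat_4 below 0.014 m) and horizontal distance between bottle_c and reader between 0.156 and 0.196 m and height (world z) of bottle_c between 0.006 and 0.014 m and (horizontal distance between bottle_b and mat_1 below 0.014 m or horizontal distance between bottle_b and mat_2 below 0.014 m or horizontal distance between bottle_b and mat_3 below 0.014 m or horizontal distance between bottle_b and mat_4 below 0.014 m) and horizontal distance between bottle_b and reader between 0.234 and 0.274 m and height (world z) of bottle_b between 0.006 and 0.014 m and (horizontal distance between bottle_a and mat_1 below 0.014 m or horizontal distance between bottle_a and mat_2 below 0.014 m or horizontal distance between bottle_a and mat_3 below 0.014 m or horizontal distance between bottle_a and mat_4 below 0.014 m) and horizontal distance between bottle_a and reader between 0.312 and 0.352 m and height (world z) of bottle_a between 0.006 and 0.014 m); the robot touches nothing.
It fails at once if a bottle is tipped by more than 0.7 rad (angle between any of bottle_a, bottle_b, bottle_c, bottle_d's own z axis and vertical above 0.7 rad).
It fails at once if the tip box is moved by more than 20 mm (distance of tip_box from where it was at the start of the episode above 0.02 m).
It also fails if it takes over 109 s, if anything falls off the work surface, if the arm or the gripper's body presses on something with over 40 N, if the wrist force passes 120 N, or if a joint passes its speed limit or range.

## Working session

There is one attempt and no reset: what is moved stays moved. The work goes in short steps, Python scripts to look and compute and a shell command to move; the robot and the scene stay as the last step left them, time stands still between calls to the robot, and variables do not carry over. Pictures are saved under pics/ and viewed, about 12 in all and at most 16, crops included, and the job is handed in when it is done.

```bash
ls; mkdir -p pics
python3 - <<'E'
from cell import manip
import cv2,numpy as np
o=manip.observe();print(o)
print(manip.grip_point_offset)
ims=[]
for n in("scene","top"):
    c=manip.read_camera(n);cv2.imwrite(f"pics/{n}0.png",c["image"][:,:,::-1])
    print(n,c["fx"],c["cx"],c["cy"],np.round(c["R"],3).tolist(),np.round(c["t"],1))
c=manip.read_camera("wrist");print(c["fx"],c["cx"],c["cy"],c["T_tool_cam"])
E
```

```text
pics
{'clock': 0.0, 'qpos': array([ 9.75608559e-01,  3.13455123e-01,  1.49842391e+00,  5.94776953e-06,
        1.33100006e+00, -2.23396274e-01]), 'qd': array([-0.00014983,  0.00053572,  0.00038973, -0.00122862, -0.00054048,
       -0.00088012]), 'joint_efforts': array([-5.79391472e-04, -4.02211511e+01, -2.52257305e+01,  6.95004640e-02,
        3.54246784e-02, -7.64910055e-05]), 'eef_pos': array([190.59355891, 488.92210063, 238.16340871]), 'ee_rot': array([ 1.84827579e-01,  9.82770753e-01, -5.88942415e-04, -2.58625563e-04]), 'force': array([-0.25898927,  0.7948843 ,  0.05289782]), 'wrist_torque': array([ 0.01705478, -0.00507868, -0.03003925]), 'width': 1.00354534220875}
18.700000000000003
scene 474.49796044827957 262.73750219124776 201.98965503160045 [[-0.818, 0.576, 0.013], [0.33, 0.487, -0.809], [-0.472, -0.657, -0.588]] [ 452.1 -160.4 1260.1]
top 455.68118893238466 257.3213725110818 196.70276899410564 [[-0.017, -1.0, 0.011], [-0.999, 0.017, -0.043], [0.043, -0.011, -0.999]] [   8.4  534.4 1169.6]
297.3186396354542 255.1701030002673 183.55947329437797 [[ 9.66403888e-04 -9.66689844e-01 -2.55948847e-01  6.50290419e+01]
 [ 9.99999525e-01  9.66925315e-04  1.23800310e-04  2.13322686e-01]
 [ 1.27806917e-04 -2.55948845e-01  9.66690319e-01 -1.45719519e+02]
 [ 0.00000000e+00  0.00000000e+00  0.00000000e+00  1.00000000e+00]]
```

View pics/scene0.png

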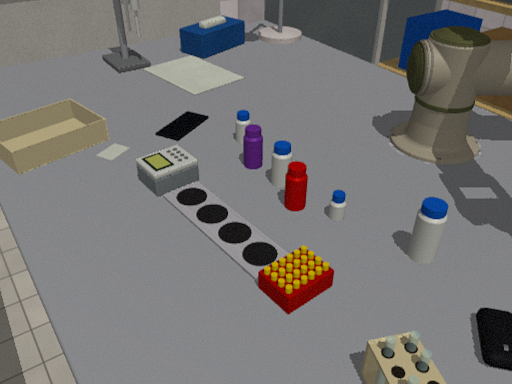

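View pics/top0.png

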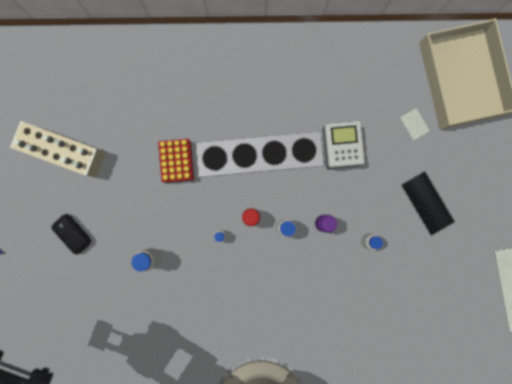

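The scene view shows white, blue-capped bottles at (243,127), (282,163), (338,207) and (427,230). In the top view they are at (375,242), (287,229), (219,237) and (141,261). Look-alikes are red at (296,187) scene / (251,217) top, and purple at (253,147) scene / (326,223) top. The reader is at the right end of the row (top (345,145)), so mats counted from it are at top (304,150), (274,152), (245,155) and (215,158). Next I triangulate.

```bash
cat > h.py <<'E'
import cv2,numpy as np
from cell import manip
def ray(c,u,v):
    R=np.array(c["R"]);t=np.array(c["t"])
    d=R.T@np.array([(u-c["cx"])/c["fx"],(v-c["cy"])/c["fy"],1]);return -R.T@t,d/np.linalg.norm(d)
def plane(c,u,v,z):
    o,d=ray(c,u,v);return o+d*(z-o[2])/d[2]
def tri(r1,r2):
    (a,d),(b,e)=r1,r2
    s=np.linalg.lstsq(np.c_[d,-e],b-a,rcond=None)[0]
    p,q=a+d*s[0],b+e*s[1];return (p+q)/2,np.linalg.norm(p-q)
def blobs(m,lo,hi):
    n,_,st,ce=cv2.connectedComponentsWithStats(m.astype(np.uint8))
    return [(ce[i],st[i]) for i in range(1,n) if lo<st[i][4]<hi]
def blue(im):
    r,g,b=[im[:,:,i].astype(int) for i in range(3)];return (b>r+60)&(b>g+40)&(g<130)&(r<90)
E
python3 - <<'E'
from h import *
S=manip.read_camera("scene");T=manip.read_camera("top")
s=[b for b in blobs(blue(S["image"]),40,2000) if b[0][1]<240 and b[0][1]>100 and b[0][0]<460]
t=[b for b in blobs(blue(T["image"]),20,2000)]
print([(np.round(c,1),x[4]) for c,x in s]);print([(np.round(c,1),x[4]) for c,x in t])
for c,x in s:
    for d,y in t:
        p,e=tri(ray(S,*c),ray(T,*d))
        if e<12: print("cap",np.round(c),np.round(d),p.round(1),"gap",round(e,1))
def mats(C,roi):
    g=C["image"].max(2)<45; m=np.zeros_like(g);x0,y0,x1,y1=roi;m[y0:y1,x0:x1]=g[y0:y1,x0:x1]
    return sorted([b for b in blobs(m,100,3000)],key=lambda b:b[0][0])
ms=mats(S,(170,170,285,275));mt=mats(T,(195,125,325,185))[::-1]
print([(b[0].round(1),b[1][4]) for b in ms],[(b[0].round(1),b[1][4]) for b in mt])
for a,b in zip(ms,mt):
    p,e=tri(ray(S,*a[0]),ray(T,*b[0]));print("mat",p.round(1),round(e,1),"top@10",plane(T,*b[0],10).round(1),"scene@10",plane(S,*a[0],10).round(1))
cv2.imwrite("pics/crop1.png",cv2.resize(S["image"][95:275,165:465,::-1],None,fx=2.6,fy=2.6,interpolation=cv2.INTER_CUBIC))
E
```

```text
[(array([242.9, 115. ]), np.int32(114)), (array([282.2, 147.4]), np.int32(206)), (array([338.5, 196.1]), np.int32(143)), (array([434.3, 207.5]), np.int32(459))]
[(array([287.5, 228.3]), np.int32(167)), (array([219. , 236.6]), np.int32(62)), (array([375.9, 242.4]), np.int32(124)), (array([140.5, 261.8]), np.int32(258))]
cap [243. 115.] [376. 242.] [ 414.1 -288.6   71.6] gap 1.8
cap [282. 147.] [288. 228.] [453.1 -70.8  91.8] gap 1.2
cap [339. 196.] [219. 237.] [434.7  97.1  52.3] gap 0.4
cap [434. 208.] [140. 262.] [381.8 277.3 112.5] gap 0.6
[(array([191.5, 196.3]), np.int32(386)), (array([211.9, 213.5]), np.int32(444)), (array([234.5, 232.5]), np.int32(518)), (array([259.5, 253.5]), np.int32(610))] [(array([303.6, 149.9]), np.int32(342)), (array([273.9, 152.5]), np.int32(345)), (array([244.1, 155.1]), np.int32(345)), (array([214.3, 157.8]), np.int32(347))]
mat [ 654.9 -123.5    9.6] 0.2 top@10 [ 654.9 -123.5   10. ] scene@10 [ 655.1 -122.9   10. ]
mat [649.2 -45.8   9.6] 0.2 top@10 [649.2 -45.9  10. ] scene@10 [649.4 -45.3  10. ]
mat [643.4  32.    9.6] 0.4 top@10 [643.5  31.9  10. ] scene@10 [643.6  32.6  10. ]
mat [637.8 109.7   9.6] 0.1 top@10 [637.7 109.7  10. ] scene@10 [638.1 110.1  10. ]
```

View pics/crop1.png

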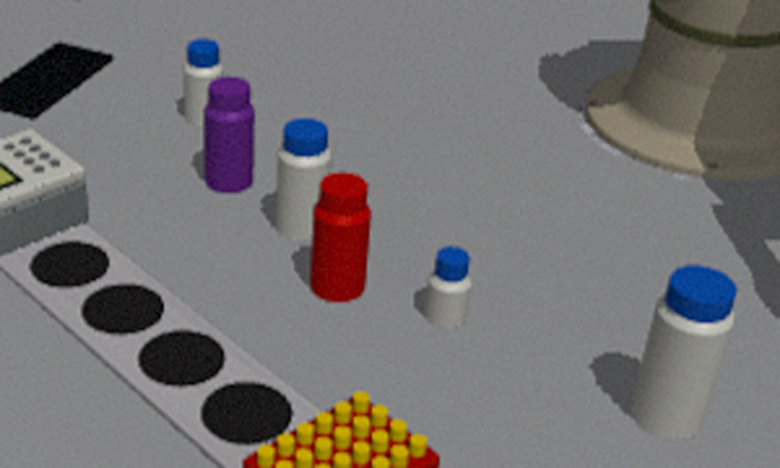

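The crop confirms the choice: four white bottles with blue caps, with the purple and red ones standing separately. Cap heights match the text. First I turn the jaws to lie along world x, so that tx=+y, ty=+x and tz=-z.

```bash
python3 -m jog '[{"az":6.87},{"az":6.87},{"az":6.87},{"az":6.87},{"az":6.87},{"az":6.87},{"az":6.87},{"az":6.87},{"az":6.87},{"az":6.87},{}]' 0.088 25; python3 -c "
from cell import manip
from scipy.spatial.transform import Rotation as R
print(R.from_quat(manip.observe()['ee_rot']).as_matrix().round(3))"
```

```text
[[-0.932  0.363 -0.   ]
 [ 0.363  0.932 -0.   ]
 [ 0.    -0.001 -1.   ]]$[0]: bad value
```

```bash
python3 -m jog '[{"tx":0,"ty":0,"tz":0,"ax":0,"ay":0,"az":6.87},{"tx":0,"ty":0,"tz":0,"ax":0,"ay":0,"az":6.87},{"tx":0,"ty":0,"tz":0,"ax":0,"ay":0,"az":6.87},{"tx":0,"ty":0,"tz":0,"ax":0,"ay":0,"az":6.87},{"tx":0,"ty":0,"tz":0,"ax":0,"ay":0,"az":6.87},{"tx":0,"ty":0,"tz":0,"ax":0,"ay":0,"az":6.87},{"tx":0,"ty":0,"tz":0,"ax":0,"ay":0,"az":6.87},{"tx":0,"ty":0,"tz":0,"ax":0,"ay":0,"az":6.87},{"tx":0,"ty":0,"tz":0,"ax":0,"ay":0,"az":6.87},{"tx":0,"ty":0,"tz":0,"ax":0,"ay":0,"az":6.87}]' 0.088 25; python3 -c "
from cell import manip
from scipy.spatial.transform import Rotation as R
print(R.from_quat(manip.observe()['ee_rot']).as_matrix().round(3))"
```

```text
clock: 1.08
eef_pos: [190.3, 488.5, 237.2]
ee_rot: [0.723, 0.691, -0.002, 0.0]
force: [0.2, 0.3, 0.3]
width: 1.001
[[ 0.046  0.999 -0.002]
 [ 0.999 -0.046 -0.003]
 [-0.003 -0.002 -1.   ]]
```

```bash
python3 -m jog '[{"tx":0,"ty":0,"tz":0,"ax":0,"ay":0,"az":-2.6},{"tx":0,"ty":0,"tz":0,"ax":0,"ay":0,"az":0},{"tx":-0.0264,"ty":0.024,"tz":0,"ax":0,"ay":0,"az":0},{"tx":-0.0264,"ty":0.024,"tz":0,"ax":0,"ay":0,"az":0},{"tx":-0.0264,"ty":0.024,"tz":0,"ax":0,"ay":0,"az":0},{"tx":-0.0264,"ty":0.024,"tz":0,"ax":0,"ay":0,"az":0},{"tx":-0.0264,"ty":0.024,"tz":0,"ax":0,"ay":0,"az":0},{"tx":-0.0264,"ty":0.024,"tz":0,"ax":0,"ay":0,"az":0},{"tx":-0.0264,"ty":0.024,"tz":0,"ax":0,"ay":0,"az":0},{"tx":-0.0264,"ty":0.024,"tz":0,"ax":0,"ay":0,"az":0},{"tx":0,"ty":0,"tz":0,"ax":0,"ay":0,"az":0}]'; python3 -c "
from cell import manip
from scipy.spatial.transform import Rotation as R
print(R.from_quat(manip.observe()['ee_rot']).as_matrix().round(3))
import cv2
cv2.imwrite('pics/w1.png',manip.read_camera('wrist')['image'][:,:,::-1])"
```

```text
clock: 2.0
eef_pos: [386.8, 266.9, 236.5]
ee_rot: [0.709, 0.705, -0.002, 0.001]
force: [0.4, 0.5, -0.7]
width: 0.998
[[ 0.006  1.    -0.002]
 [ 1.    -0.006 -0.003]
 [-0.003 -0.002 -1.   ]]
```

View pics/w1.png

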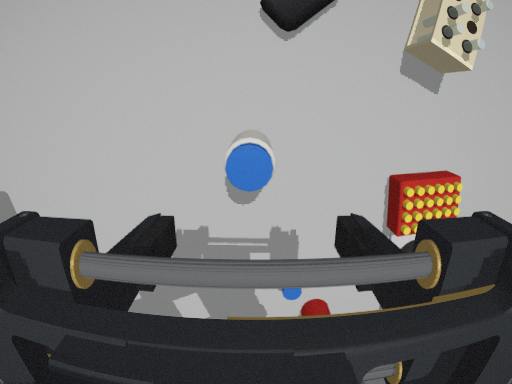

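The wrist view shows bottle_d's cap at (250,167), between the fingers in the jaw direction, with room on both sides. I cast it to the cap-top plane as a second measurement.

```bash
cat >> h.py <<'E'
from scipy.spatial.transform import Rotation as Rot
def wpix(u,v,z):
    o=manip.observe();c=manip.read_camera("wrist");return wcast(o,c,u,v,z)
def wcast(o,c,u,v,z):
    x,y=u-c["cx"],v-c["cy"];r=np.hypot(x,y);th=r/c["fx"]
    d=np.array([np.sin(th)*x/r,np.sin(th)*y/r,np.cos(th)]);T=np.array(c["T_tool_cam"])
    R=Rot.from_quat(o["ee_rot"]).as_matrix();d=R@T[:3,:3]@d;p=o["eef_pos"]+R@T[:3,3]
    return p+d*(z-p[2])/d[2]
def wcap(z,near):
    "cap nearest world xy, top-face centre from circle around blob's min enclosing at plane z"
    o=manip.observe();c=manip.read_camera("wrist");L=[]
    for ce,st in blobs(blue(c["image"]),60,20000):
        p=wcast(o,c,*ce,z);L.append((np.hypot(*(p[:2]-near)),p.round(1),ce.round(0),st[4]))
    L.sort(key=lambda l:l[0]);return o["eef_pos"].round(1),L[:1]
E
python3 -c "
from h import *
print(wcap(118,(382,277)))"
```

```text
(array([385.2, 268.4, 236.5]), [(np.float64(0.9820900182014494), array([381.3, 277.6, 118. ]), array([251., 169.]), np.int32(1750))])
```

```bash
python3 -m jog '[{"tx":0.009,"ty":-0.004,"tz":0,"ax":0,"ay":0,"az":0},{"tx":0,"ty":0,"tz":0,"ax":0,"ay":0,"az":0},{"tx":0,"ty":0,"tz":0.02,"ax":0,"ay":0,"az":0},{"tx":0,"ty":0,"tz":0.03,"ax":0,"ay":0,"az":0},{"tx":0,"ty":0,"tz":0.03,"ax":0,"ay":0,"az":0},{"tx":0,"ty":0,"tz":0.03,"ax":0,"ay":0,"az":0},{"tx":0,"ty":0,"tz":0.025,"ax":0,"ay":0,"az":0},{"tx":0,"ty":0,"tz":0.015,"ax":0,"ay":0,"az":0},{"tx":0,"ty":0,"tz":0,"ax":0,"ay":0,"az":0},{"tx":0,"ty":0,"tz":0,"ax":0,"ay":0,"az":0}]'
```

```text
clock: 2.93
eef_pos: [371.5, 291.2, 82.5]
ee_rot: [0.701, 0.713, 0.001, -0.0]
force: [1.1, -0.1, -0.8]
width: 0.997
```

```bash
python3 -m jog '[{"tx":0,"ty":0,"tz":0,"ax":0,"ay":0,"az":0},{"tx":-0.006,"ty":0.005,"tz":0.005,"ax":0,"ay":0,"az":0},{"tx":-0.006,"ty":0.004,"tz":0.005,"ax":0,"ay":0,"az":0},{"tx":0,"ty":0,"tz":0.004,"ax":0,"ay":0,"az":0},{"tx":0,"ty":0,"tz":0,"ax":0,"ay":0,"az":0},{"tx":0,"ty":0,"tz":0,"ax":0,"ay":0,"az":0}]'; python3 -c "
from h import *
o=manip.observe();print(o['eef_pos'],Rot.from_quat(o['ee_rot']).as_matrix().round(3)[0])"
```

```text
clock: 3.43
eef_pos: [383.0, 280.2, 71.4]
ee_rot: [0.701, 0.714, 0.004, 0.001]
force: [-0.6, 0.9, -0.4]
width: 0.998
[383.02608061 280.22802976  71.40243136] [-0.019  1.     0.008]
```

```bash
python3 -m jog '[{"tx":-0.0025,"ty":-0.001,"tz":0.005,"ax":0,"ay":0,"az":0},{"tx":0,"ty":0,"tz":0,"ax":0,"ay":0,"az":0}]'; python3 -m jog '[{"tx":0,"ty":0,"tz":0,"ax":0,"ay":0,"az":0},{"tx":0,"ty":0,"tz":0,"ax":0,"ay":0,"az":0},{"tx":0,"ty":0,"tz":0,"ax":0,"ay":0,"az":0},{"tx":0,"ty":0,"tz":0,"ax":0,"ay":0,"az":0},{"tx":0,"ty":0,"tz":0,"ax":0,"ay":0,"az":0},{"tx":0,"ty":0,"tz":0,"ax":0,"ay":0,"az":0},{"tx":0,"ty":0,"tz":0,"ax":0,"ay":0,"az":0},{"tx":0,"ty":0,"tz":0,"ax":0,"ay":0,"az":0}]' 0.03 30
```

```text
clock: 3.6
eef_pos: [382.3, 277.5, 66.3]
ee_rot: [0.701, 0.713, 0.005, 0.002]
force: [0.4, 0.0, 0.3]
width: 1.0
clock: 4.27
eef_pos: [382.1, 277.6, 66.4]
ee_rot: [0.701, 0.714, 0.005, 0.002]
force: [-0.2, 0.3, -1.3]
width: 0.58
```

```bash
python3 -m jog '[{"tx":0,"ty":0,"tz":-0.01,"ax":0,"ay":0,"az":0},{"tx":0,"ty":0,"tz":-0.02,"ax":0,"ay":0,"az":0},{"tx":0,"ty":0,"tz":-0.025,"ax":0,"ay":0,"az":0},{"tx":0,"ty":0,"tz":-0.025,"ax":0,"ay":0,"az":0},{"tx":0,"ty":0,"tz":-0.025,"ax":0,"ay":0,"az":0},{"tx":0,"ty":0,"tz":-0.02,"ax":0,"ay":0,"az":0},{"tx":0,"ty":0,"tz":-0.01,"ax":0,"ay":0,"az":0},{"tx":0,"ty":0,"tz":0,"ax":0,"ay":0,"az":0},{"tx":0,"ty":0,"tz":0,"ax":0,"ay":0,"az":0},{"tx":0,"ty":0,"tz":0,"ax":0,"ay":0,"az":0}]'
```

```text
clock: 5.1
eef_pos: [378.4, 276.1, 210.5]
ee_rot: [0.701, 0.714, 0.003, 0.001]
force: [0.4, 0.0, -2.5]
width: 0.581
```

```bash
python3 -m jog '[{"tx":-0.015,"ty":0.01,"tz":0,"ax":0,"ay":0,"az":0},{"tx":-0.03,"ty":0.021,"tz":0,"ax":0,"ay":0,"az":0},{"tx":-0.035,"ty":0.024,"tz":0,"ax":0,"ay":0,"az":0},{"tx":-0.035,"ty":0.024,"tz":0,"ax":0,"ay":0,"az":0},{"tx":-0.035,"ty":0.024,"tz":0,"ax":0,"ay":0,"az":0},{"tx":-0.035,"ty":0.024,"tz":0,"ax":0,"ay":0,"az":0},{"tx":-0.035,"ty":0.024,"tz":0,"ax":0,"ay":0,"az":0},{"tx":-0.035,"ty":0.024,"tz":0,"ax":0,"ay":0,"az":0},{"tx":-0.035,"ty":0.024,"tz":0,"ax":0,"ay":0,"az":0},{"tx":-0.03,"ty":0.021,"tz":0,"ax":0,"ay":0,"az":0},{"tx":-0.015,"ty":0.01,"tz":0,"ax":0,"ay":0,"az":0},{"tx":0,"ty":0,"tz":0,"ax":0,"ay":0,"az":0}]'
cat > s.py <<'E'
from h import *
o=manip.observe();R=Rot.from_quat(o['ee_rot']).as_matrix()
print(o['eef_pos'].round(1),"yaw of tool y deg",np.degrees(np.arctan2(R[1,1],R[0,1])).round(1),"tilt z axis",R[:,2].round(3),"width mm",round(o['width']*88.1,1))
import sys
if len(sys.argv)>2:
    t=np.array([float(sys.argv[1]),float(sys.argv[2]),o['eef_pos'][2]]);d=R.T@(t-o['eef_pos']);print("tool shift m",(d/1000).round(4))
E
python3 s.py 655 -123.2
```

```text
clock: 6.1
eef_pos: [611.4, -60.1, 193.2]
ee_rot: [0.699, 0.715, -0.005, -0.009]
force: [-0.7, -0.3, -2.8]
width: 0.58
[611.4 -60.1 193.2] yaw of tool y deg 1.3 tilt z axis [-0.021  0.006 -1.   ] width mm 51.1
tool shift m [-0.0641  0.0421 -0.0013]
```

```bash
python3 -m jog '[{"tx":-0.013,"ty":0.009,"tz":0,"ax":-0.4,"ay":-0.1,"az":0.4},{"tx":-0.02,"ty":0.013,"tz":0,"ax":-0.4,"ay":-0.1,"az":0.4},{"tx":-0.016,"ty":0.011,"tz":0,"ax":-0.3,"ay":-0.1,"az":0.4},{"tx":-0.01,"ty":0.006,"tz":0,"ax":0,"ay":0,"az":0},{"tx":0,"ty":0,"tz":0,"ax":0,"ay":0,"az":0},{"tx":0,"ty":0,"tz":0,"ax":0,"ay":0,"az":0}]'; python3 s.py 655 -123.2
```

```text
clock: 6.6
eef_pos: [649.1, -117.3, 183.8]
ee_rot: [0.707, 0.707, -0.003, -0.008]
force: [-0.1, 0.2, -1.8]
width: 0.58
[ 649.1 -117.3  183.8] yaw of tool y deg 0.1 tilt z axis [-0.015  0.007 -1.   ] width mm 51.1
tool shift m [-0.0059  0.0059 -0.0001]
```

```bash
python3 -m jog '[{"tx":-0.003,"ty":0.003,"tz":0.005,"ax":-0.4,"ay":-0.2,"az":0},{"tx":-0.002,"ty":0.003,"tz":0.012,"ax":-0.4,"ay":-0.2,"az":0},{"tx":0,"ty":0,"tz":0.018,"ax":0,"ay":0,"az":0},{"tx":0,"ty":0,"tz":0.018,"ax":0,"ay":0,"az":0},{"tx":0,"ty":0,"tz":0.018,"ax":0,"ay":0,"az":0},{"tx":0,"ty":0,"tz":0.01,"ax":0,"ay":0,"az":0},{"tx":0,"ty":0,"tz":0,"ax":0,"ay":0,"az":0},{"tx":0,"ty":0,"tz":0,"ax":0,"ay":0,"az":0}]'; python3 s.py 655 -123.2
```

```text
clock: 7.27
eef_pos: [652.5, -114.5, 97.5]
ee_rot: [0.704, 0.71, -0.0, -0.001]
force: [0.3, -0.6, -2.1]
width: 0.579
[ 652.5 -114.5   97.5] yaw of tool y deg 0.5 tilt z axis [-0.002  0.001 -1.   ] width mm 51.0
tool shift m [-0.0087  0.0024 -0.    ]
```

```bash
python3 -m jog '[{"tx":-0.004,"ty":0.001,"tz":0.004,"ax":0,"ay":0,"az":0},{"tx":-0.004,"ty":0.001,"tz":0.005,"ax":0,"ay":0,"az":0},{"tx":-0.001,"ty":0,"tz":0.004,"ax":0,"ay":0,"az":0},{"tx":0,"ty":0,"tz":0.002,"ax":0,"ay":0,"az":0},{"tx":0,"ty":0,"tz":0,"ax":0,"ay":0,"az":0},{"tx":0,"ty":0,"tz":0,"ax":0,"ay":0,"az":0}]'; python3 s.py 655 -123.2
```

```text
clock: 7.77
eef_pos: [656.1, -124.7, 84.6]
ee_rot: [0.704, 0.71, 0.001, 0.002]
force: [-1.0, -0.4, -2.4]
width: 0.582
[ 656.1 -124.7   84.6] yaw of tool y deg 0.5 tilt z axis [ 0.003 -0.001 -1.   ] width mm 51.2
tool shift m [ 0.0015 -0.0011 -0.    ]
```

Down about 8 mm in small rows, then open.

```bash
python3 -m jog '[{"tx":0.001,"ty":-0.001,"tz":0.003,"ax":0,"ay":0,"az":0},{"tx":0,"ty":0,"tz":0.003,"ax":0,"ay":0,"az":0},{"tx":0,"ty":0,"tz":0.0015,"ax":0,"ay":0,"az":0},{"tx":0,"ty":0,"tz":0,"ax":0,"ay":0,"az":0},{"tx":0,"ty":0,"tz":0,"ax":0,"ay":0,"az":0}]'; python3 s.py 655 -123.2
```

```text
clock: 8.18
eef_pos: [655.2, -123.5, 76.8]
ee_rot: [0.704, 0.71, 0.001, 0.002]
force: [-0.2, -0.9, -1.7]
width: 0.581
[ 655.2 -123.5   76.8] yaw of tool y deg 0.5 tilt z axis [ 0.004 -0.001 -1.   ] width mm 51.2
tool shift m [ 0.0003 -0.0002 -0.    ]
```

```bash
python3 -m jog '[{"tx":0,"ty":0,"tz":0.0015,"ax":0,"ay":0,"az":0},{"tx":0,"ty":0,"tz":0,"ax":0,"ay":0,"az":0},{"tx":0,"ty":0,"tz":0,"ax":0,"ay":0,"az":0}]'; python3 -m jog '[{"tx":0,"ty":0,"tz":0,"ax":0,"ay":0,"az":0},{"tx":0,"ty":0,"tz":0,"ax":0,"ay":0,"az":0},{"tx":0,"ty":0,"tz":0,"ax":0,"ay":0,"az":0},{"tx":0,"ty":0,"tz":0,"ax":0,"ay":0,"az":0},{"tx":0,"ty":0,"tz":0,"ax":0,"ay":0,"az":0},{"tx":0,"ty":0,"tz":0,"ax":0,"ay":0,"az":0},{"tx":0,"ty":0,"tz":-0.004,"ax":0,"ay":0,"az":0},{"tx":0,"ty":0,"tz":-0.008,"ax":0,"ay":0,"az":0}]' 0.088; python3 s.py 655 -123.2
```

```text
clock: 8.43
eef_pos: [655.7, -123.9, 77.1]
ee_rot: [0.704, 0.71, 0.001, 0.003]
force: [-0.3, 0.4, -1.7]
width: 0.582
clock: 9.1
eef_pos: [655.7, -123.8, 89.2]
ee_rot: [0.704, 0.71, 0.001, 0.003]
force: [0.1, 0.9, -0.4]
width: 1.0
[ 655.7 -123.8   89.2] yaw of tool y deg 0.5 tilt z axis [ 0.006 -0.002 -1.   ] width mm 88.1
tool shift m [ 0.0006 -0.0007 -0.    ]
```

```bash
python3 -m jog '[{"tx":0,"ty":0,"tz":-0.012,"ax":0.3,"ay":0,"az":0},{"tx":0,"ty":0,"tz":-0.018,"ax":0,"ay":0,"az":0},{"tx":0,"ty":0,"tz":-0.022,"ax":0,"ay":0,"az":0},{"tx":0,"ty":0,"tz":-0.025,"ax":0,"ay":0,"az":0},{"tx":0,"ty":0,"tz":-0.025,"ax":0,"ay":0,"az":0},{"tx":0,"ty":0,"tz":-0.015,"ax":0,"ay":0,"az":0},{"tx":0,"ty":0,"tz":-0.005,"ax":0,"ay":0,"az":0},{"tx":0,"ty":0,"tz":0,"ax":0,"ay":0,"az":0}]'; python3 s.py 453 -71
```

```text
clock: 9.77
eef_pos: [655.5, -123.4, 223.4]
ee_rot: [0.704, 0.71, 0.0, 0.003]
force: [0.0, 0.4, -0.3]
width: 0.999
[ 655.5 -123.4  223.4] yaw of tool y deg 0.5 tilt z axis [ 0.005 -0.004 -1.   ] width mm 88.0
tool shift m [ 0.0541 -0.202  -0.0011]
```

Run:
```python
from h import *
S=manip.read_camera("scene");cv2.imwrite("pics/s2.png",S["image"][:,:,::-1])
```

```text
(no output)
```

View pics/s2.png

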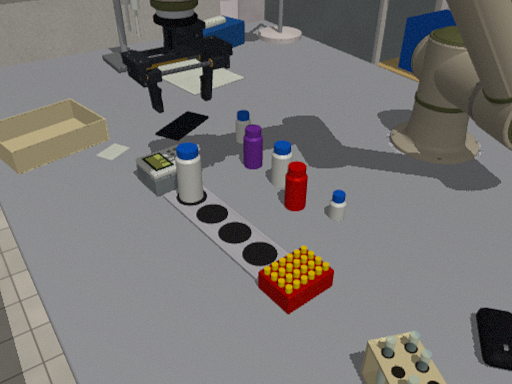

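Bottle_d stands upright on the mat next to the reader, with its foot at about (191,196). Next is bottle_c at (453,-71).

```bash
python3 -m jog '[{"tx":0.003,"ty":-0.012,"tz":0,"ax":0,"ay":0,"az":0},{"tx":0.007,"ty":-0.026,"tz":0,"ax":0,"ay":0,"az":0},{"tx":0.009,"ty":-0.034,"tz":0,"ax":0,"ay":0,"az":0},{"tx":0.009,"ty":-0.034,"tz":0,"ax":0,"ay":0,"az":0},{"tx":0.009,"ty":-0.034,"tz":0,"ax":0,"ay":0,"az":0},{"tx":0.008,"ty":-0.03,"tz":0,"ax":0,"ay":0,"az":0},{"tx":0.005,"ty":-0.02,"tz":0,"ax":0,"ay":0,"az":0},{"tx":0.002,"ty":-0.008,"tz":0,"ax":0,"ay":0,"az":0},{"tx":0,"ty":0,"tz":0,"ax":0,"ay":0,"az":0},{"tx":0,"ty":0,"tz":0,"ax":0,"ay":0,"az":0}]'; python3 s.py 453 -71; python3 -c "
from h import *
print(wcap(98,(453,-71)))"
```

```text
clock: 10.65
eef_pos: [442.1, -68.3, 208.7]
ee_rot: [0.704, 0.71, -0.004, -0.007]
force: [0.9, 0.0, -0.4]
width: 0.997
[442.1 -68.3 208.7] yaw of tool y deg 0.5 tilt z axis [-0.015  0.004 -1.   ] width mm 87.9
tool shift m [-0.0028  0.0109 -0.0002]
(array([442.1, -68.3, 208.7]), [(np.float64(1.710224813190787), array([452.8, -69.3,  98. ]), array([268., 183.]), np.int32(1377))])
```

```bash
python3 -m jog '[{"tx":-0.001,"ty":0.004,"tz":0.005,"ax":-0.4,"ay":-0.1,"az":0},{"tx":-0.001,"ty":0.005,"tz":0.015,"ax":-0.4,"ay":-0.1,"az":0},{"tx":0,"ty":0.002,"tz":0.022,"ax":0,"ay":0,"az":0},{"tx":0,"ty":0,"tz":0.022,"ax":0,"ay":0,"az":0},{"tx":0,"ty":0,"tz":0.018,"ax":0,"ay":0,"az":0},{"tx":0,"ty":0,"tz":0.006,"ax":0,"ay":0,"az":0},{"tx":0,"ty":0,"tz":0,"ax":0,"ay":0,"az":0},{"tx":0,"ty":0,"tz":0,"ax":0,"ay":0,"az":0}]'; python3 s.py 453 -70
```

```text
clock: 11.37
eef_pos: [459.5, -72.2, 113.1]
ee_rot: [0.704, 0.71, 0.001, 0.0]
force: [0.4, 0.1, -0.0]
width: 0.997
[459.5 -72.2 113.1] yaw of tool y deg 0.5 tilt z axis [ 0.001  0.    -1.   ] width mm 87.9
tool shift m [ 0.0023 -0.0065 -0.    ]
```

```bash
python3 -m jog '[{"tx":0.001,"ty":-0.003,"tz":0,"ax":0,"ay":0,"az":0},{"tx":0.001,"ty":-0.003,"tz":0.005,"ax":0,"ay":0,"az":0},{"tx":0,"ty":0,"tz":0.014,"ax":0,"ay":0,"az":0},{"tx":0,"ty":0,"tz":0.016,"ax":0,"ay":0,"az":0},{"tx":0,"ty":0,"tz":0.014,"ax":0,"ay":0,"az":0},{"tx":0,"ty":0,"tz":0.007,"ax":0,"ay":0,"az":0},{"tx":0,"ty":0,"tz":0.003,"ax":0,"ay":0,"az":0},{"tx":0,"ty":0,"tz":0,"ax":0,"ay":0,"az":0},{"tx":0,"ty":0,"tz":0,"ax":0,"ay":0,"az":0}]'; python3 s.py 453 -70
```

```text
clock: 12.12
eef_pos: [456.3, -71.3, 56.9]
ee_rot: [0.704, 0.71, 0.003, 0.006]
force: [0.9, 0.3, -0.1]
width: 0.999
[456.3 -71.3  56.9] yaw of tool y deg 0.5 tilt z axis [ 0.013 -0.005 -1.   ] width mm 88.0
tool shift m [ 0.0014 -0.0033 -0.    ]
```

```bash
python3 -m jog '[{"tx":0.001,"ty":-0.003,"tz":0.004,"ax":0.7,"ay":0.3,"az":0},{"tx":0,"ty":0,"tz":0.004,"ax":0,"ay":0,"az":0},{"tx":0,"ty":0,"tz":0.001,"ax":0,"ay":0,"az":0},{"tx":0,"ty":0,"tz":0,"ax":0,"ay":0,"az":0}]'; python3 s.py 453 -70;  python3 -m jog '[{"tx":0,"ty":0,"tz":0,"ax":0,"ay":0,"az":0},{"tx":0,"ty":0,"tz":0,"ax":0,"ay":0,"az":0},{"tx":0,"ty":0,"tz":0,"ax":0,"ay":0,"az":0},{"tx":0,"ty":0,"tz":0,"ax":0,"ay":0,"az":0},{"tx":0,"ty":0,"tz":0,"ax":0,"ay":0,"az":0},{"tx":0,"ty":0,"tz":0,"ax":0,"ay":0,"az":0},{"tx":0,"ty":0,"tz":0,"ax":0,"ay":0,"az":0},{"tx":0,"ty":0,"tz":0,"ax":0,"ay":0,"az":0}]' 0.03 30
```

```text
clock: 12.45
eef_pos: [454.0, -70.6, 48.8]
ee_rot: [0.704, 0.71, 0.001, 0.001]
force: [-0.8, -0.4, 0.2]
width: 1.0
[454.  -70.6  48.8] yaw of tool y deg 0.5 tilt z axis [ 0.003 -0.    -1.   ] width mm 88.1
tool shift m [ 0.0007 -0.001  -0.    ]
clock: 13.12
eef_pos: [454.2, -70.7, 49.2]
ee_rot: [0.704, 0.71, 0.001, 0.001]
force: [-0.5, 0.6, 0.2]
width: 0.516
```

```bash
python3 -m jog '[{"tx":0,"ty":0,"tz":-0.008,"ax":0,"ay":0,"az":0},{"tx":0,"ty":0,"tz":-0.018,"ax":0,"ay":0,"az":0},{"tx":0,"ty":0,"tz":-0.024,"ax":0,"ay":0,"az":0},{"tx":0,"ty":0,"tz":-0.024,"ax":0,"ay":0,"az":0},{"tx":0,"ty":0,"tz":-0.022,"ax":0,"ay":0,"az":0},{"tx":0,"ty":0,"tz":-0.014,"ax":0,"ay":0,"az":0},{"tx":0,"ty":0,"tz":-0.005,"ax":0,"ay":0,"az":0},{"tx":0,"ty":0,"tz":0,"ax":0,"ay":0,"az":0}]';  python3 -m jog '[{"tx":0.002,"ty":0.012,"tz":0,"ax":0,"ay":0,"az":0},{"tx":0.003,"ty":0.024,"tz":0,"ax":0,"ay":0,"az":0},{"tx":0.004,"ty":0.03,"tz":0,"ax":0,"ay":0,"az":0},{"tx":0.004,"ty":0.032,"tz":0,"ax":0,"ay":0,"az":0},{"tx":0.004,"ty":0.032,"tz":0,"ax":0,"ay":0,"az":0},{"tx":0.004,"ty":0.03,"tz":0,"ax":0,"ay":0,"az":0},{"tx":0.002,"ty":0.02,"tz":0,"ax":0,"ay":0,"az":0},{"tx":0.001,"ty":0.008,"tz":0,"ax":0,"ay":0,"az":0},{"tx":0,"ty":0,"tz":0,"ax":0,"ay":0,"az":0},{"tx":0,"ty":0,"tz":0,"ax":0,"ay":0,"az":0}]'; python3 s.py 649.3 -45.7
```

```text
clock: 13.78
eef_pos: [452.3, -70.0, 171.3]
ee_rot: [0.704, 0.71, 0.0, -0.0]
force: [-0.4, -0.9, -2.6]
width: 0.515
clock: 14.62
eef_pos: [643.8, -41.4, 157.6]
ee_rot: [0.705, 0.71, -0.004, -0.008]
force: [0.3, -0.7, -1.8]
width: 0.512
[643.8 -41.4 157.6] yaw of tool y deg 0.4 tilt z axis [-0.017  0.006 -1.   ] width mm 45.1
tool shift m [-0.0044  0.0055 -0.0001]
```

Descend from 157 to about 75.

```bash
python3 -m jog '[{"tx":-0.002,"ty":0.002,"tz":0.005,"ax":-0.3,"ay":-0.1,"az":0},{"tx":-0.002,"ty":0.002,"tz":0.012,"ax":-0.3,"ay":-0.1,"az":0},{"tx":0,"ty":0,"tz":0.018,"ax":-0.2,"ay":-0.1,"az":0},{"tx":0,"ty":0,"tz":0.018,"ax":0,"ay":0,"az":0},{"tx":0,"ty":0,"tz":0.016,"ax":0,"ay":0,"az":0},{"tx":0,"ty":0,"tz":0.007,"ax":0,"ay":0,"az":0},{"tx":0,"ty":0,"tz":0,"ax":0,"ay":0,"az":0},{"tx":0,"ty":0,"tz":0,"ax":0,"ay":0,"az":0}]'; python3 s.py 649.3 -45.7
```

```text
clock: 15.28
eef_pos: [642.1, -47.3, 76.4]
ee_rot: [0.705, 0.709, -0.002, -0.002]
force: [0.3, 0.7, -1.5]
width: 0.511
[642.1 -47.3  76.4] yaw of tool y deg 0.3 tilt z axis [-0.006  0.    -1.   ] width mm 45.0
tool shift m [ 0.0016  0.0072 -0.    ]
```

```bash
python3 -m jog '[{"tx":0.001,"ty":0.003,"tz":0.004,"ax":-0.3,"ay":0,"az":0},{"tx":0,"ty":0.003,"tz":0.005,"ax":0,"ay":0,"az":0},{"tx":0,"ty":0.001,"tz":0.003,"ax":0,"ay":0,"az":0},{"tx":0,"ty":0,"tz":0.001,"ax":0,"ay":0,"az":0},{"tx":0,"ty":0,"tz":0,"ax":0,"ay":0,"az":0},{"tx":0,"ty":0,"tz":0,"ax":0,"ay":0,"az":0}]'; python3 s.py 649.3 -45.7
```

```text
clock: 15.78
eef_pos: [651.1, -46.7, 65.4]
ee_rot: [0.705, 0.709, 0.002, 0.002]
force: [-0.5, 0.7, -1.8]
width: 0.515
[651.1 -46.7  65.4] yaw of tool y deg 0.3 tilt z axis [ 0.005 -0.001 -1.   ] width mm 45.4
tool shift m [ 0.001  -0.0018 -0.    ]
```

```bash
python3 -m jog '[{"tx":0.001,"ty":-0.002,"tz":0.002,"ax":0.2,"ay":0,"az":0},{"tx":0,"ty":0,"tz":0.003,"ax":0,"ay":0,"az":0},{"tx":0,"ty":0,"tz":0.0015,"ax":0,"ay":0,"az":0},{"tx":0,"ty":0,"tz":0,"ax":0,"ay":0,"az":0},{"tx":0,"ty":0,"tz":0,"ax":0,"ay":0,"az":0}]'; python3 s.py 649.3 -45.7
```

```text
clock: 16.2
eef_pos: [649.3, -45.6, 59.3]
ee_rot: [0.705, 0.709, 0.0, 0.002]
force: [0.0, 0.2, -2.4]
width: 0.513
[649.3 -45.6  59.3] yaw of tool y deg 0.3 tilt z axis [ 0.003 -0.002 -1.   ] width mm 45.2
tool shift m [-0.0001  0.      0.    ]
```

```bash
python3 -m jog '[{"tx":0,"ty":0,"tz":0.001,"ax":0,"ay":0,"az":0},{"tx":0,"ty":0,"tz":0,"ax":0,"ay":0,"az":0},{"tx":0,"ty":0,"tz":0,"ax":0,"ay":0,"az":0}]'; python3 -m jog '[{"tx":0,"ty":0,"tz":0,"ax":0,"ay":0,"az":0},{"tx":0,"ty":0,"tz":0,"ax":0,"ay":0,"az":0},{"tx":0,"ty":0,"tz":0,"ax":0,"ay":0,"az":0},{"tx":0,"ty":0,"tz":0,"ax":0,"ay":0,"az":0},{"tx":0,"ty":0,"tz":0,"ax":0,"ay":0,"az":0},{"tx":0,"ty":0,"tz":0,"ax":0,"ay":0,"az":0},{"tx":0,"ty":0,"tz":-0.004,"ax":0,"ay":0,"az":0},{"tx":0,"ty":0,"tz":-0.008,"ax":0,"ay":0,"az":0}]' 0.088; python3 -m jog '[{"tx":0,"ty":0,"tz":-0.012,"ax":0,"ay":0,"az":0},{"tx":0,"ty":0,"tz":-0.018,"ax":0,"ay":0,"az":0},{"tx":0,"ty":0,"tz":-0.022,"ax":0,"ay":0,"az":0},{"tx":0,"ty":0,"tz":-0.025,"ax":0,"ay":0,"az":0},{"tx":0,"ty":0,"tz":-0.025,"ax":0,"ay":0,"az":0},{"tx":0,"ty":0,"tz":-0.02,"ax":0,"ay":0,"az":0},{"tx":0,"ty":0,"tz":-0.01,"ax":0,"ay":0,"az":0},{"tx":0,"ty":0,"tz":0,"ax":0,"ay":0,"az":0}]'; python3 s.py 414 -288
```

```text
clock: 16.45
eef_pos: [649.4, -45.8, 59.5]
ee_rot: [0.705, 0.709, 0.001, 0.002]
force: [0.3, 0.4, -0.9]
width: 0.511
clock: 17.12
eef_pos: [649.0, -45.7, 70.6]
ee_rot: [0.705, 0.709, 0.0, 0.001]
force: [-0.7, 0.5, -0.6]
width: 0.996
clock: 17.78
eef_pos: [648.9, -45.4, 219.8]
ee_rot: [0.705, 0.709, 0.002, 0.005]
force: [0.8, -1.1, -0.2]
width: 1.001
[648.9 -45.4 219.8] yaw of tool y deg 0.3 tilt z axis [ 0.01  -0.003 -1.   ] width mm 88.1
tool shift m [-0.2415 -0.236  -0.0016]
```

```bash
python3 -m jog '[{"tx":-0.012,"ty":-0.012,"tz":0,"ax":0.3,"ay":0,"az":0},{"tx":-0.022,"ty":-0.022,"tz":0,"ax":0,"ay":0,"az":0},{"tx":-0.026,"ty":-0.026,"tz":0,"ax":0,"ay":0,"az":0},{"tx":-0.027,"ty":-0.026,"tz":0,"ax":0,"ay":0,"az":0},{"tx":-0.027,"ty":-0.026,"tz":0,"ax":0,"ay":0,"az":0},{"tx":-0.027,"ty":-0.026,"tz":0,"ax":0,"ay":0,"az":0},{"tx":-0.027,"ty":-0.026,"tz":0,"ax":0,"ay":0,"az":0},{"tx":-0.026,"ty":-0.025,"tz":0,"ax":0,"ay":0,"az":0},{"tx":-0.022,"ty":-0.022,"tz":0,"ax":0,"ay":0,"az":0},{"tx":-0.012,"ty":-0.012,"tz":0,"ax":0,"ay":0,"az":0},{"tx":0,"ty":0,"tz":0,"ax":0,"ay":0,"az":0},{"tx":0,"ty":0,"tz":0,"ax":0,"ay":0,"az":0}]'; python3 s.py 414 -288; python3 -c "
from h import *
print(wcap(78,(414,-288)))"
```

```text
clock: 18.78
eef_pos: [415.2, -281.2, 220.2]
ee_rot: [0.704, 0.71, 0.001, 0.004]
force: [0.4, -0.0, 0.3]
width: 0.999
[ 415.2 -281.2  220.2] yaw of tool y deg 0.4 tilt z axis [ 0.008 -0.004 -1.   ] width mm 88.1
tool shift m [-0.0068 -0.0012  0.    ]
(array([ 415.2, -281.2,  220.2]), [(np.float64(1.200334810715815), array([ 414.2, -286.8,   78. ]), array([253., 178.]), np.int32(780))])
```

```bash
python3 -m jog '[{"tx":-0.003,"ty":0,"tz":0.01,"ax":0.4,"ay":0.2,"az":0},{"tx":-0.002,"ty":0,"tz":0.02,"ax":0,"ay":0,"az":0},{"tx":0,"ty":0,"tz":0.026,"ax":0,"ay":0,"az":0},{"tx":0,"ty":0,"tz":0.026,"ax":0,"ay":0,"az":0},{"tx":0,"ty":0,"tz":0.02,"ax":0,"ay":0,"az":0},{"tx":0,"ty":0,"tz":0.008,"ax":0,"ay":0,"az":0},{"tx":0,"ty":0,"tz":0,"ax":0,"ay":0,"az":0},{"tx":0,"ty":0,"tz":0,"ax":0,"ay":0,"az":0}]'; python3 s.py 414 -287.5
```

```text
clock: 19.5
eef_pos: [421.2, -280.6, 102.6]
ee_rot: [0.7, 0.714, 0.0, -0.0]
force: [-0.5, -0.5, -0.2]
width: 0.999
[ 421.2 -280.6  102.6] yaw of tool y deg 1.1 tilt z axis [-0.001  0.001 -1.   ] width mm 88.0
tool shift m [-0.0067 -0.0073 -0.    ]
```

```bash
python3 -m jog '[{"tx":-0.004,"ty":-0.004,"tz":0.004,"ax":0,"ay":0,"az":0.5},{"tx":-0.003,"ty":-0.003,"tz":0.01,"ax":0,"ay":0,"az":0},{"tx":0,"ty":0,"tz":0.014,"ax":0,"ay":0,"az":0},{"tx":0,"ty":0,"tz":0.014,"ax":0,"ay":0,"az":0},{"tx":0,"ty":0,"tz":0.012,"ax":0,"ay":0,"az":0},{"tx":0,"ty":0,"tz":0.007,"ax":0,"ay":0,"az":0},{"tx":0,"ty":0,"tz":0.003,"ax":0,"ay":0,"az":0},{"tx":0,"ty":0,"tz":0,"ax":0,"ay":0,"az":0},{"tx":0,"ty":0,"tz":0,"ax":0,"ay":0,"az":0}]'; python3 s.py 414 -287.5
```

```text
clock: 20.25
eef_pos: [415.5, -292.3, 39.1]
ee_rot: [0.704, 0.711, -0.0, 0.005]
force: [-0.2, 0.3, 0.0]
width: 0.993
[ 415.5 -292.3   39.1] yaw of tool y deg 0.6 tilt z axis [ 0.007 -0.008 -1.   ] width mm 87.5
tool shift m [ 0.0049 -0.0014 -0.0001]
```

```bash
python3 -m jog '[{"tx":0.003,"ty":-0.001,"tz":0.005,"ax":0.4,"ay":0.4,"az":0},{"tx":0.002,"ty":0,"tz":0.005,"ax":0,"ay":0,"az":0},{"tx":0,"ty":0,"tz":0.001,"ax":0,"ay":0,"az":0},{"tx":0,"ty":0,"tz":0,"ax":0,"ay":0,"az":0}]'; python3 s.py 414 -287.5;  python3 -m jog '[{"tx":0,"ty":0,"tz":0,"ax":0,"ay":0,"az":0},{"tx":0,"ty":0,"tz":0,"ax":0,"ay":0,"az":0},{"tx":0,"ty":0,"tz":0,"ax":0,"ay":0,"az":0},{"tx":0,"ty":0,"tz":0,"ax":0,"ay":0,"az":0},{"tx":0,"ty":0,"tz":0,"ax":0,"ay":0,"az":0},{"tx":0,"ty":0,"tz":0,"ax":0,"ay":0,"az":0},{"tx":0,"ty":0,"tz":0,"ax":0,"ay":0,"az":0},{"tx":0,"ty":0,"tz":0,"ax":0,"ay":0,"az":0},{"tx":0,"ty":0,"tz":0,"ax":0,"ay":0,"az":0}]' 0.025 30; python3 s.py
```

```text
clock: 20.58
eef_pos: [415.0, -287.6, 28.6]
ee_rot: [0.704, 0.711, -0.001, 0.002]
force: [0.3, 0.5, 0.1]
width: 1.004
[ 415.  -287.6   28.6] yaw of tool y deg 0.6 tilt z axis [ 0.001 -0.003 -1.   ] width mm 88.4
tool shift m [ 0.0001 -0.001  -0.    ]
clock: 21.33
eef_pos: [415.3, -287.9, 29.2]
ee_rot: [0.704, 0.711, -0.001, 0.002]
force: [-0.9, -0.2, -0.7]
width: 0.442
[ 415.3 -287.9   29.2] yaw of tool y deg 0.6 tilt z axis [ 0.002 -0.004 -1.   ] width mm 38.9
```

```bash
python3 -m jog '[{"tx":0,"ty":0,"tz":-0.01,"ax":0,"ay":0,"az":0},{"tx":0,"ty":0,"tz":-0.022,"ax":0,"ay":0,"az":0},{"tx":0,"ty":0,"tz":-0.028,"ax":0,"ay":0,"az":0},{"tx":0,"ty":0,"tz":-0.03,"ax":0,"ay":0,"az":0},{"tx":0,"ty":0,"tz":-0.03,"ax":0,"ay":0,"az":0},{"tx":0,"ty":0,"tz":-0.026,"ax":0,"ay":0,"az":0},{"tx":0,"ty":0,"tz":-0.015,"ax":0,"ay":0,"az":0},{"tx":0,"ty":0,"tz":-0.005,"ax":0,"ay":0,"az":0},{"tx":0,"ty":0,"tz":0,"ax":0,"ay":0,"az":0}]'; python3 s.py 643.5 32
```

```text
clock: 22.08
eef_pos: [413.8, -285.9, 207.2]
ee_rot: [0.704, 0.711, -0.0, 0.002]
force: [-0.3, 0.2, -1.9]
width: 0.444
[ 413.8 -285.9  207.2] yaw of tool y deg 0.6 tilt z axis [ 0.001 -0.003 -1.   ] width mm 39.1
tool shift m [ 0.3156  0.2329 -0.0006]
```

```bash
python3 -m jog '[{"tx":0.012,"ty":0.009,"tz":0,"ax":0,"ay":0,"az":0},{"tx":0.024,"ty":0.018,"tz":0,"ax":0,"ay":0,"az":0},{"tx":0.03,"ty":0.022,"tz":0,"ax":0,"ay":0,"az":0},{"tx":0.03,"ty":0.022,"tz":0,"ax":0,"ay":0,"az":0},{"tx":0.03,"ty":0.022,"tz":0,"ax":0,"ay":0,"az":0},{"tx":0.03,"ty":0.022,"tz":0,"ax":0,"ay":0,"az":0},{"tx":0.03,"ty":0.022,"tz":0,"ax":0,"ay":0,"az":0},{"tx":0.03,"ty":0.022,"tz":0,"ax":0,"ay":0,"az":0},{"tx":0.026,"ty":0.02,"tz":0,"ax":0,"ay":0,"az":0},{"tx":0.02,"ty":0.015,"tz":0,"ax":0,"ay":0,"az":0},{"tx":0.01,"ty":0.007,"tz":0,"ax":0,"ay":0,"az":0},{"tx":0,"ty":0,"tz":0,"ax":0,"ay":0,"az":0}]'; python3 s.py 643.5 32
```

```text
clock: 23.08
eef_pos: [615.8, 2.9, 191.1]
ee_rot: [0.705, 0.709, -0.005, -0.009]
force: [0.4, -0.8, -0.3]
width: 0.448
[615.8   2.9 191.1] yaw of tool y deg 0.3 tilt z axis [-0.02   0.005 -1.   ] width mm 39.4
tool shift m [ 0.029   0.0278 -0.0004]
```

```bash
python3 -m jog '[{"tx":0.008,"ty":0.008,"tz":0,"ax":-0.5,"ay":-0.1,"az":0},{"tx":0.01,"ty":0.01,"tz":0,"ax":-0.4,"ay":-0.1,"az":0},{"tx":0.008,"ty":0.008,"tz":0,"ax":-0.2,"ay":-0.1,"az":0},{"tx":0.001,"ty":0.001,"tz":0,"ax":0,"ay":0,"az":0},{"tx":0,"ty":0,"tz":0,"ax":0,"ay":0,"az":0},{"tx":0,"ty":0,"tz":0.01,"ax":0,"ay":0,"az":0},{"tx":0,"ty":0,"tz":0.018,"ax":0,"ay":0,"az":0},{"tx":0,"ty":0,"tz":0.018,"ax":0,"ay":0,"az":0},{"tx":0,"ty":0,"tz":0.01,"ax":0,"ay":0,"az":0},{"tx":0,"ty":0,"tz":0,"ax":0,"ay":0,"az":0},{"tx":0,"ty":0,"tz":0,"ax":0,"ay":0,"az":0}]'; python3 s.py 643.5 32
```

```text
clock: 24.0
eef_pos: [639.7, 25.1, 126.0]
ee_rot: [0.708, 0.707, -0.003, -0.002]
force: [0.3, -0.1, -1.0]
width: 0.444
[639.7  25.1 126. ] yaw of tool y deg -0.1 tilt z axis [-0.007 -0.001 -1.   ] width mm 39.2
tool shift m [ 0.0069  0.0038 -0.    ]
```

```bash
python3 -m jog '[{"tx":0.004,"ty":0.002,"tz":0.004,"ax":-0.4,"ay":0,"az":0},{"tx":0.003,"ty":0.002,"tz":0.01,"ax":0,"ay":0,"az":0},{"tx":0,"ty":0,"tz":0.016,"ax":0,"ay":0,"az":0},{"tx":0,"ty":0,"tz":0.016,"ax":0,"ay":0,"az":0},{"tx":0,"ty":0,"tz":0.012,"ax":0,"ay":0,"az":0},{"tx":0,"ty":0,"tz":0.006,"ax":0,"ay":0,"az":0},{"tx":0,"ty":0,"tz":0,"ax":0,"ay":0,"az":0},{"tx":0,"ty":0,"tz":0,"ax":0,"ay":0,"az":0}]'; python3 s.py 643.5 32
```

```text
clock: 24.67
eef_pos: [646.5, 33.2, 60.9]
ee_rot: [0.708, 0.707, 0.002, 0.003]
force: [1.2, 0.2, -0.5]
width: 0.444
[646.5  33.2  60.9] yaw of tool y deg -0.1 tilt z axis [ 0.008 -0.001 -1.   ] width mm 39.1
tool shift m [-0.0012 -0.003  -0.    ]
```

```bash
python3 -m jog '[{"tx":-0.001,"ty":-0.003,"tz":0.006,"ax":0.4,"ay":0,"az":0},{"tx":0,"ty":0,"tz":0.007,"ax":0,"ay":0,"az":0},{"tx":0,"ty":0,"tz":0.004,"ax":0,"ay":0,"az":0},{"tx":0,"ty":0,"tz":0.001,"ax":0,"ay":0,"az":0},{"tx":0,"ty":0,"tz":0,"ax":0,"ay":0,"az":0},{"tx":0,"ty":0,"tz":0,"ax":0,"ay":0,"az":0}]'; python3 s.py 643.5 32
```

```text
clock: 25.17
eef_pos: [644.3, 32.0, 43.2]
ee_rot: [0.708, 0.707, 0.001, 0.002]
force: [0.5, -0.4, -0.6]
width: 0.443
[644.3  32.   43.2] yaw of tool y deg -0.1 tilt z axis [ 0.004 -0.002 -1.   ] width mm 39.0
tool shift m [ 0.     -0.0008 -0.    ]
```

```bash
python3 -m jog '[{"tx":0,"ty":-0.001,"tz":0.002,"ax":0.2,"ay":0,"az":0},{"tx":0,"ty":0,"tz":0.002,"ax":0,"ay":0,"az":0},{"tx":0,"ty":0,"tz":0.001,"ax":0,"ay":0,"az":0},{"tx":0,"ty":0,"tz":0,"ax":0,"ay":0,"az":0},{"tx":0,"ty":0,"tz":0,"ax":0,"ay":0,"az":0}]'; python3 s.py 643.5 32
```

```text
clock: 25.58
eef_pos: [643.9, 31.9, 39.5]
ee_rot: [0.708, 0.707, -0.0, 0.001]
force: [-0.2, -0.9, -0.2]
width: 0.448
[643.9  31.9  39.5] yaw of tool y deg -0.1 tilt z axis [ 0.002 -0.002 -1.   ] width mm 39.4
tool shift m [ 0.0001 -0.0004 -0.    ]
```

Release and rise.

```bash
python3 -m jog '[{"tx":0,"ty":0,"tz":0,"ax":0,"ay":0,"az":0},{"tx":0,"ty":0,"tz":0,"ax":0,"ay":0,"az":0},{"tx":0,"ty":0,"tz":0,"ax":0,"ay":0,"az":0},{"tx":0,"ty":0,"tz":0,"ax":0,"ay":0,"az":0},{"tx":0,"ty":0,"tz":0,"ax":0,"ay":0,"az":0},{"tx":0,"ty":0,"tz":0,"ax":0,"ay":0,"az":0},{"tx":0,"ty":0,"tz":0,"ax":0,"ay":0,"az":0},{"tx":0,"ty":0,"tz":-0.004,"ax":0,"ay":0,"az":0},{"tx":0,"ty":0,"tz":-0.008,"ax":0,"ay":0,"az":0}]' 0.088; python3 -m jog '[{"tx":0,"ty":0,"tz":-0.012,"ax":0,"ay":0,"az":0},{"tx":0,"ty":0,"tz":-0.018,"ax":0,"ay":0,"az":0},{"tx":0,"ty":0,"tz":-0.022,"ax":0,"ay":0,"az":0},{"tx":0,"ty":0,"tz":-0.025,"ax":0,"ay":0,"az":0},{"tx":0,"ty":0,"tz":-0.025,"ax":0,"ay":0,"az":0},{"tx":0,"ty":0,"tz":-0.02,"ax":0,"ay":0,"az":0},{"tx":0,"ty":0,"tz":-0.01,"ax":0,"ay":0,"az":0},{"tx":0,"ty":0,"tz":0,"ax":0,"ay":0,"az":0}]'; python3 s.py 435 97
python3 - <<'E'
from h import *
S=manip.read_camera("scene");cv2.imwrite("pics/s3.png",S["image"][:,:,::-1])
E
```

```text
clock: 26.33
eef_pos: [643.3, 32.0, 50.6]
ee_rot: [0.708, 0.707, -0.001, 0.001]
force: [0.4, -0.2, 0.6]
width: 1.001
clock: 27.0
eef_pos: [643.5, 32.4, 199.6]
ee_rot: [0.708, 0.707, 0.002, 0.004]
force: [0.1, 0.2, 0.9]
width: 0.997
[643.5  32.4 199.6] yaw of tool y deg -0.1 tilt z axis [ 0.008 -0.003 -1.   ] width mm 87.9
tool shift m [ 0.0644 -0.2086 -0.0019]
```

View pics/s3.png

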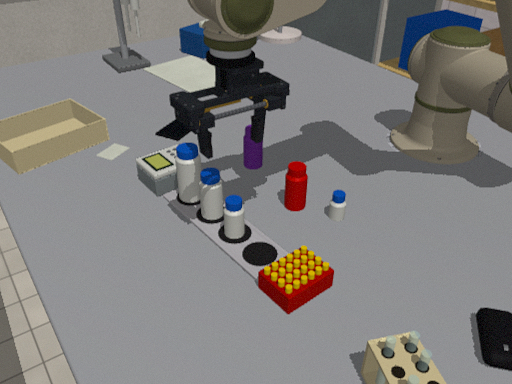

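Three bottles stand on their mats in the right order: feet at about (190,196), (211,213) and (234,233). Next is bottle_a.

```bash
python3 -m jog '[{"tx":0.004,"ty":-0.012,"tz":0,"ax":0.3,"ay":0,"az":0},{"tx":0.008,"ty":-0.026,"tz":0,"ax":0,"ay":0,"az":0},{"tx":0.01,"ty":-0.034,"tz":0,"ax":0,"ay":0,"az":0},{"tx":0.011,"ty":-0.034,"tz":0,"ax":0,"ay":0,"az":0},{"tx":0.011,"ty":-0.034,"tz":0,"ax":0,"ay":0,"az":0},{"tx":0.009,"ty":-0.03,"tz":0,"ax":0,"ay":0,"az":0},{"tx":0.006,"ty":-0.02,"tz":0,"ax":0,"ay":0,"az":0},{"tx":0.002,"ty":-0.008,"tz":0,"ax":0,"ay":0,"az":0},{"tx":0,"ty":0,"tz":0,"ax":0,"ay":0,"az":0},{"tx":0,"ty":0,"tz":0,"ax":0,"ay":0,"az":0}]'; python3 s.py 435 97; python3 -c "
from h import *
print(wcap(58,(435,97)))"
```

```text
clock: 27.88
eef_pos: [431.4, 95.9, 191.3]
ee_rot: [0.708, 0.706, -0.004, -0.002]
force: [0.4, 0.5, -0.3]
width: 1.001
[431.4  95.9 191.3] yaw of tool y deg -0.1 tilt z axis [-0.009 -0.002 -1.   ] width mm 88.2
tool shift m [ 0.0011  0.0036 -0.    ]
(array([431.4,  95.9, 191.3]), [(np.float64(1.2495367601967355), array([434.4,  98.1,  58. ]), array([259., 173.]), np.int32(563))])
```

```bash
python3 -m jog '[{"tx":0.001,"ty":0.002,"tz":0.008,"ax":-0.4,"ay":0.1,"az":0},{"tx":0,"ty":0.001,"tz":0.016,"ax":0,"ay":0,"az":0},{"tx":0,"ty":0,"tz":0.022,"ax":0,"ay":0,"az":0},{"tx":0,"ty":0,"tz":0.022,"ax":0,"ay":0,"az":0},{"tx":0,"ty":0,"tz":0.016,"ax":0,"ay":0,"az":0},{"tx":0,"ty":0,"tz":0.006,"ax":0,"ay":0,"az":0},{"tx":0,"ty":0,"tz":0,"ax":0,"ay":0,"az":0},{"tx":0,"ty":0,"tz":0,"ax":0,"ay":0,"az":0}]'; python3 s.py 434.7 97.6
```

```text
clock: 28.6
eef_pos: [441.0, 94.4, 96.6]
ee_rot: [0.709, 0.705, -0.0, 0.0]
force: [0.6, -1.1, 0.2]
width: 1.0
[441.   94.4  96.6] yaw of tool y deg -0.4 tilt z axis [ 0.    -0.001 -1.   ] width mm 88.1
tool shift m [ 0.0032 -0.0064 -0.    ]
```

```bash
python3 -m jog '[{"tx":0.002,"ty":-0.003,"tz":0.004,"ax":0,"ay":0,"az":0},{"tx":0.001,"ty":-0.003,"tz":0.01,"ax":0,"ay":0,"az":0},{"tx":0,"ty":0,"tz":0.016,"ax":0,"ay":0,"az":0},{"tx":0,"ty":0,"tz":0.016,"ax":0,"ay":0,"az":0},{"tx":0,"ty":0,"tz":0.012,"ax":0,"ay":0,"az":0},{"tx":0,"ty":0,"tz":0.007,"ax":0,"ay":0,"az":0},{"tx":0,"ty":0,"tz":0.002,"ax":0,"ay":0,"az":0},{"tx":0,"ty":0,"tz":0,"ax":0,"ay":0,"az":0},{"tx":0,"ty":0,"tz":0,"ax":0,"ay":0,"az":0}]'; python3 s.py 434.7 97.6
```

```text
clock: 29.35
eef_pos: [439.8, 97.9, 32.7]
ee_rot: [0.709, 0.705, 0.005, 0.005]
force: [1.0, -0.4, -0.6]
width: 0.992
[439.8  97.9  32.7] yaw of tool y deg -0.4 tilt z axis [ 0.014 -0.001 -1.   ] width mm 87.4
tool shift m [-0.0003 -0.0051 -0.0001]
```

```bash
python3 -m jog '[{"tx":0,"ty":-0.003,"tz":0.006,"ax":0.7,"ay":0,"az":0},{"tx":0,"ty":-0.002,"tz":0.008,"ax":0,"ay":0,"az":0},{"tx":0,"ty":0,"tz":0.005,"ax":0,"ay":0,"az":0},{"tx":0,"ty":0,"tz":0.001,"ax":0,"ay":0,"az":0},{"tx":0,"ty":0,"tz":0,"ax":0,"ay":0,"az":0},{"tx":0,"ty":0,"tz":0,"ax":0,"ay":0,"az":0}]'; python3 s.py 434.7 97.6
```

```text
clock: 29.85
eef_pos: [435.3, 97.9, 12.1]
ee_rot: [0.709, 0.705, 0.001, 0.002]
force: [0.4, 0.0, 0.2]
width: 0.998
[435.3  97.9  12.1] yaw of tool y deg -0.4 tilt z axis [ 0.004 -0.001 -1.   ] width mm 87.9
tool shift m [-0.0003 -0.0006 -0.    ]
```

```bash
python3 -m jog '[{"tx":0,"ty":-0.001,"tz":0.002,"ax":0.2,"ay":0,"az":0},{"tx":0,"ty":0,"tz":0.001,"ax":0,"ay":0,"az":0},{"tx":0,"ty":0,"tz":0,"ax":0,"ay":0,"az":0}]';  python3 -m jog '[{"tx":0,"ty":0,"tz":0,"ax":0,"ay":0,"az":0},{"tx":0,"ty":0,"tz":0,"ax":0,"ay":0,"az":0},{"tx":0,"ty":0,"tz":0,"ax":0,"ay":0,"az":0},{"tx":0,"ty":0,"tz":0,"ax":0,"ay":0,"az":0},{"tx":0,"ty":0,"tz":0,"ax":0,"ay":0,"az":0},{"tx":0,"ty":0,"tz":0,"ax":0,"ay":0,"az":0},{"tx":0,"ty":0,"tz":0,"ax":0,"ay":0,"az":0},{"tx":0,"ty":0,"tz":0,"ax":0,"ay":0,"az":0},{"tx":0,"ty":0,"tz":0,"ax":0,"ay":0,"az":0},{"tx":0,"ty":0,"tz":0,"ax":0,"ay":0,"az":0},{"tx":0,"ty":0,"tz":0,"ax":0,"ay":0,"az":0}]' 0.02 30; python3 s.py; python3 -m jog '[{"tx":0,"ty":0,"tz":-0.01,"ax":0,"ay":0,"az":0},{"tx":0,"ty":0,"tz":-0.022,"ax":0,"ay":0,"az":0},{"tx":0,"ty":0,"tz":-0.028,"ax":0,"ay":0,"az":0},{"tx":0,"ty":0,"tz":-0.03,"ax":0,"ay":0,"az":0},{"tx":0,"ty":0,"tz":-0.03,"ax":0,"ay":0,"az":0},{"tx":0,"ty":0,"tz":-0.026,"ax":0,"ay":0,"az":0},{"tx":0,"ty":0,"tz":-0.015,"ax":0,"ay":0,"az":0},{"tx":0,"ty":0,"tz":-0.005,"ax":0,"ay":0,"az":0},{"tx":0,"ty":0,"tz":0,"ax":0,"ay":0,"az":0}]'; python3 s.py 637.8 109.8
```

```text
clock: 30.1
eef_pos: [434.5, 97.9, 9.1]
ee_rot: [0.709, 0.705, -0.0, 0.0]
force: [0.0, -0.7, 0.2]
width: 1.001
clock: 31.02
eef_pos: [434.8, 97.9, 9.5]
ee_rot: [0.709, 0.705, 0.0, 0.001]
force: [0.0, -0.5, -0.4]
width: 0.372
[434.8  97.9   9.5] yaw of tool y deg -0.4 tilt z axis [ 0.001 -0.001 -1.   ] width mm 32.8
clock: 31.77
eef_pos: [433.0, 98.1, 182.0]
ee_rot: [0.709, 0.705, -0.002, -0.001]
force: [0.9, -0.3, -1.1]
width: 0.376
[433.   98.1 182. ] yaw of tool y deg -0.4 tilt z axis [-0.004 -0.001 -1.   ] width mm 33.1
tool shift m [ 0.0131  0.2048 -0.0007]
```

```bash
python3 -m jog '[{"tx":0.001,"ty":0.012,"tz":0,"ax":-0.2,"ay":0,"az":0},{"tx":0.002,"ty":0.026,"tz":0,"ax":0,"ay":0,"az":0},{"tx":0.002,"ty":0.034,"tz":0,"ax":0,"ay":0,"az":0},{"tx":0.002,"ty":0.034,"tz":0,"ax":0,"ay":0,"az":0},{"tx":0.002,"ty":0.034,"tz":0,"ax":0,"ay":0,"az":0},{"tx":0.002,"ty":0.03,"tz":0,"ax":0,"ay":0,"az":0},{"tx":0.001,"ty":0.02,"tz":0,"ax":0,"ay":0,"az":0},{"tx":0,"ty":0.008,"tz":0,"ax":0,"ay":0,"az":0},{"tx":0,"ty":0,"tz":0,"ax":0,"ay":0,"az":0},{"tx":0,"ty":0,"tz":0,"ax":0,"ay":0,"az":0}]'; python3 s.py 637.8 109.8
```

```text
clock: 32.6
eef_pos: [634.4, 109.3, 162.2]
ee_rot: [0.71, 0.705, -0.008, -0.008]
force: [-0.4, -0.0, -1.0]
width: 0.377
[634.4 109.3 162.2] yaw of tool y deg -0.4 tilt z axis [-0.023 -0.001 -1.   ] width mm 33.2
tool shift m [ 0.0005  0.0033 -0.0001]
```

```bash
python3 -m jog '[{"tx":0,"ty":0.001,"tz":0.005,"ax":-0.5,"ay":0,"az":0},{"tx":0,"ty":0.001,"tz":0.012,"ax":-0.5,"ay":0,"az":0},{"tx":0,"ty":0.001,"tz":0.018,"ax":-0.3,"ay":0,"az":0},{"tx":0,"ty":0,"tz":0.018,"ax":0,"ay":0,"az":0},{"tx":0,"ty":0,"tz":0.014,"ax":0,"ay":0,"az":0},{"tx":0,"ty":0,"tz":0.006,"ax":0,"ay":0,"az":0},{"tx":0,"ty":0,"tz":0,"ax":0,"ay":0,"az":0},{"tx":0,"ty":0,"tz":0,"ax":0,"ay":0,"az":0}]'; python3 s.py 637.8 109.8
```

```text
clock: 33.27
eef_pos: [631.1, 109.6, 83.0]
ee_rot: [0.709, 0.705, -0.001, -0.0]
force: [-0.7, 0.2, 0.2]
width: 0.372
[631.1 109.6  83. ] yaw of tool y deg -0.4 tilt z axis [-0.002 -0.001 -1.   ] width mm 32.8
tool shift m [ 0.0002  0.0067 -0.    ]
```

```bash
python3 -m jog '[{"tx":0,"ty":0.003,"tz":0.005,"ax":0,"ay":0,"az":0},{"tx":0,"ty":0.003,"tz":0.01,"ax":0,"ay":0,"az":0},{"tx":0,"ty":0,"tz":0.013,"ax":0,"ay":0,"az":0},{"tx":0,"ty":0,"tz":0.011,"ax":0,"ay":0,"az":0},{"tx":0,"ty":0,"tz":0.006,"ax":0,"ay":0,"az":0},{"tx":0,"ty":0,"tz":0.002,"ax":0,"ay":0,"az":0},{"tx":0,"ty":0,"tz":0,"ax":0,"ay":0,"az":0},{"tx":0,"ty":0,"tz":0,"ax":0,"ay":0,"az":0}]'; python3 s.py 637.8 109.8
```

```text
clock: 33.93
eef_pos: [638.2, 109.5, 32.6]
ee_rot: [0.709, 0.705, -0.0, 0.001]
force: [-0.2, -0.7, -0.3]
width: 0.376
[638.2 109.5  32.6] yaw of tool y deg -0.4 tilt z axis [ 0.001 -0.001 -1.   ] width mm 33.1
tool shift m [ 0.0003 -0.0004 -0.    ]
```

```bash
python3 -m jog '[{"tx":0,"ty":0,"tz":0.004,"ax":0,"ay":0,"az":0},{"tx":0,"ty":0,"tz":0.004,"ax":0,"ay":0,"az":0},{"tx":0,"ty":0,"tz":0.003,"ax":0,"ay":0,"az":0},{"tx":0,"ty":0,"tz":0.001,"ax":0,"ay":0,"az":0},{"tx":0,"ty":0,"tz":0,"ax":0,"ay":0,"az":0},{"tx":0,"ty":0,"tz":0,"ax":0,"ay":0,"az":0}]'; python3 s.py 637.8 109.8
```

```text
clock: 34.43
eef_pos: [638.8, 109.6, 20.6]
ee_rot: [0.709, 0.705, 0.001, 0.001]
force: [0.0, 0.2, -0.3]
width: 0.373
[638.8 109.6  20.6] yaw of tool y deg -0.4 tilt z axis [ 0.003 -0.001 -1.   ] width mm 32.8
tool shift m [ 0.0002 -0.001  -0.    ]
```

```bash
python3 -m jog '[{"tx":0,"ty":-0.001,"tz":0.001,"ax":0,"ay":0,"az":0},{"tx":0,"ty":0,"tz":0,"ax":0,"ay":0,"az":0},{"tx":0,"ty":0,"tz":0,"ax":0,"ay":0,"az":0}]'; python3 -m jog '[{"tx":0,"ty":0,"tz":0,"ax":0,"ay":0,"az":0},{"tx":0,"ty":0,"tz":0,"ax":0,"ay":0,"az":0},{"tx":0,"ty":0,"tz":0,"ax":0,"ay":0,"az":0},{"tx":0,"ty":0,"tz":0,"ax":0,"ay":0,"az":0},{"tx":0,"ty":0,"tz":0,"ax":0,"ay":0,"az":0},{"tx":0,"ty":0,"tz":0,"ax":0,"ay":0,"az":0},{"tx":0,"ty":0,"tz":0,"ax":0,"ay":0,"az":0},{"tx":0,"ty":0,"tz":0,"ax":0,"ay":0,"az":0},{"tx":0,"ty":0,"tz":-0.004,"ax":0,"ay":0,"az":0},{"tx":0,"ty":0,"tz":-0.008,"ax":0,"ay":0,"az":0}]' 0.088; python3 -m jog '[{"tx":0,"ty":0,"tz":-0.012,"ax":0,"ay":0,"az":0},{"tx":0,"ty":0,"tz":-0.018,"ax":0,"ay":0,"az":0},{"tx":0,"ty":0,"tz":-0.022,"ax":0,"ay":0,"az":0},{"tx":0,"ty":0,"tz":-0.025,"ax":0,"ay":0,"az":0},{"tx":0,"ty":0,"tz":-0.025,"ax":0,"ay":0,"az":0},{"tx":0,"ty":0,"tz":-0.025,"ax":0,"ay":0,"az":0},{"tx":0,"ty":0,"tz":-0.02,"ax":0,"ay":0,"az":0},{"tx":0,"ty":0,"tz":-0.01,"ax":0,"ay":0,"az":0},{"tx":0,"ty":0,"tz":0,"ax":0,"ay":0,"az":0}]'; python3 s.py; python3 -m jog '[{"tx":0.01,"ty":-0.012,"tz":-0.01,"ax":0,"ay":0,"az":0},{"tx":0.01,"ty":-0.025,"tz":-0.005,"ax":0,"ay":0,"az":0},{"tx":0.01,"ty":-0.03,"tz":0,"ax":0,"ay":0,"az":0},{"tx":0.01,"ty":-0.03,"tz":0,"ax":0,"ay":0,"az":0},{"tx":0.01,"ty":-0.03,"tz":0,"ax":0,"ay":0,"az":0},{"tx":0.01,"ty":-0.03,"tz":0,"ax":0,"ay":0,"az":0},{"tx":0.01,"ty":-0.025,"tz":0,"ax":0,"ay":0,"az":0},{"tx":0.005,"ty":-0.012,"tz":0,"ax":0,"ay":0,"az":0},{"tx":0,"ty":0,"tz":0,"ax":0,"ay":0,"az":0},{"tx":0,"ty":0,"tz":0,"ax":0,"ay":0,"az":0},{"tx":0,"ty":0,"tz":0,"ax":0,"ay":0,"az":0}]'
python3 - <<'E'
from h import *
S=manip.read_camera("scene");T=manip.read_camera("top")
for n,C in(("s4",S),("t4",T)):cv2.imwrite(f"pics/{n}.png",C["image"][:,:,::-1])
s=[b[0] for b in blobs(blue(S["image"]),40,2000) if 100<b[0][1]<260 and b[0][0]<460]
t=[b[0] for b in blobs(blue(T["image"]),20,2000)]
for c in s:
    for d in t:
        p,e=tri(ray(S,*c),ray(T,*d))
        if e<8 and 0<p[2]<200: print(c.round(),d.round(),p.round(1),round(e,1))
for C in(S,T):
    r=C["image"].astype(int);m=(r[:,:,0]>120)&(r[:,:,2]<60)
    print([(b[0].round(1),b[1][4]) for b in blobs(m,300,3000)])
E
```

```text
clock: 34.68
eef_pos: [637.9, 109.6, 19.9]
ee_rot: [0.709, 0.705, 0.001, 0.002]
force: [0.1, 0.7, -1.7]
width: 0.375
clock: 35.52
eef_pos: [637.4, 109.6, 31.7]
ee_rot: [0.709, 0.705, 0.0, 0.001]
force: [-0.5, -0.6, -0.5]
width: 1.0
clock: 36.27
eef_pos: [636.9, 109.8, 208.6]
ee_rot: [0.709, 0.705, 0.004, 0.004]
force: [0.2, 0.2, -0.2]
width: 0.998
[636.9 109.8 208.6] yaw of tool y deg -0.3 tilt z axis [ 0.012 -0.001 -1.   ] width mm 88.0
clock: 37.18
eef_pos: [432.5, 187.6, 222.0]
ee_rot: [0.71, 0.704, 0.005, 0.005]
force: [0.9, -0.2, -0.2]
width: 1.001
[187. 151.] [310. 143.] [ 655.4 -125.2  122.1] 0.9
[210. 176.] [276. 147.] [648.8 -45.6 102.1] 0.8
[233. 203.] [243. 150.] [645.1  32.6  83.1] 1.4
[259. 231.] [213. 154.] [639.6 109.6  63.8] 0.9
[(array([295.5, 180. ]), np.int32(468)), (array([296.7, 273.2]), np.int32(2139))]
[(array([176.3, 160.8]), np.int32(662))]
```

View pics/s4.png

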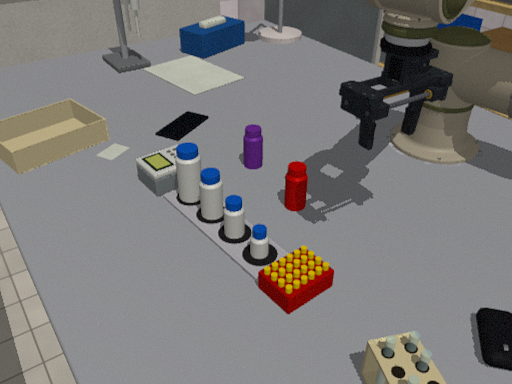

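View pics/t4.png

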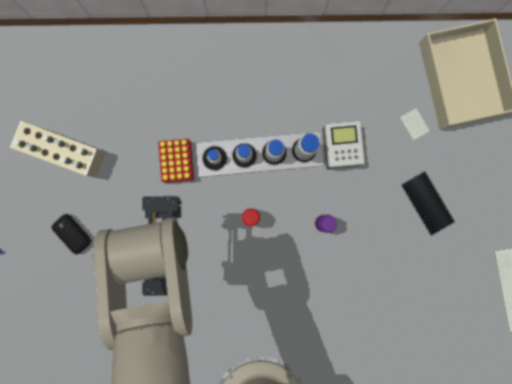

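All four bottles stand upright on their mats in descending height from the reader (scene caps at (187,151), (210,176), (233,203), (259,231)). They are within about 2 mm of the mat centres, the tip box has not moved, and the arm is clear. I hand the job in.

```bash
python3 -c "
from cell import manip
print(manip.job_done())"
```

```text
the job is handed in; nothing more can be done
None
```

The four white bottles stand upright on the mats in the order asked: 120, 100, 80 and 60 mm, counted from the reader. I handed the job in at about 37 s on the robot's clock, well inside the 109 s limit.

- **Placing:** the last two-view check put every cap within about 2 mm of its mat centre. Cap heights were 10–12 mm higher than on the table, as the 10 mm mat tops call for.
- **Surroundings:** the tip box and the red and purple look-alikes look unmoved in the last pictures, compared by eye. The gripper is open, well clear of everything.
- **Disagreements:** no final check failed. Some moves ended up to about 15 mm off what I commanded, and I corrected these before each grasp and placing. My first move was refused because I had left keys out of the rows; I sent it again in full.

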